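# Lift a degreased brass sleeve with tongs

### The arm

A 7-joint arm with a two-finger parallel gripper is mounted at the origin on the work surface. World frame = base frame: x ahead of the robot, y to its left, z up, the work surface at z = 0. Lengths are in m, angles in rad, forces in N, time in s.
With the tool pointing down it reaches from about 0.4 to 0.875 m from the base axis. Payload 6.5 kg.
Tool frame: the origin (TCP) lies on the centre line of the jaws, within the pads' length; the fingertips stand nose_length ahead of it and the grasp point (between the pads) lies 11 mm behind it (nose_length is the distance from the TCP to the fingertips, in m); z points along the fingers, y is the direction in which the jaws open and shut (so a half turn about z gives the same grasp; the last joint's range is limited). The gripper opens to 88 mm and grips with 3 to 60 N. Pads are 18 mm wide; open, the fingers measure 123 mm over their backs; the gripper's body (75 mm by 187 mm) begins 45 mm behind the grasp point.
Start: joints at [1.231, 0.536, -0.004, 1.538, 0.003, 1.067, -0.071], TCP at [0.176, -0.626, 0.247] pointing down, gripper open.
Joint ranges: [-2.7, 2.7], [-0.37, 2.16], [-1.27, 1.26], [0.24, 2.4], [-1.31, 4.45], [0.19, 1.91], [-2.76, 2.76]. Speed limits (rad/s): [2.39, 2.39, 3.14, 3.14, 3.14, 3.14, 3.14].

### API

Orientations are given as a unit quaternion [w, x, y, z].
In Python, from rig import * gives the robot as it stands.
- The arm moves only by the tool move_arm, never from a script. Its argument "deltas" is a list of rows, each a list of 3 entries, a list of its own where there are three numbers: the finger opening in cm, from 0 to 8.81, then the shift along the tool's x, y, z in cm, then the turn, a rotation vector about the tool's x, y, z in degrees. A call has 1 to 5 rows; each row is the pose to reach, as a shift and turn from the pose commanded when the call began, along the tool's axes at that moment; what a row does not reach only later rows make up. A row lasts 1/10 s, in which the tool goes at most 50 mm and 8.59 degrees, less where a joint would pass 70% of its speed; a pose out of reach is approached as far as the arm can. A call with a gripper value outside its range is refused whole. The fingers move at their own pace and stop on an object; the grip force is fixed at half the most. Time passes only in rows, so rows that repeat a pose let the fingers close. It gives the time, the measured TCP pose, the force and the opening at its end, in the units of the state.
- read_state(): the state, without advancing time (a new reading comes with each control period).
- camera(name): name is "scene" or "top" or "wrist"; returns (picture, depth): 480x640x3 uint8, red, green, blue; 480x640 float32, m along the optical axis (not along the pixel's ray), 0 where there is no reading.
- camera_model(name): a dict with "intrinsics" (3x3 intrinsics, pixels), "rvec" (rotation vector, rad) and "tvec" (3), from world to camera coordinates, as OpenCV has them. Camera axes: x right, y down, z forward; pixel columns grow to the right and rows downward; lengths in m; the calibration is good to about 2 mm. The wrist camera is an equidistant fisheye: a pixel r from the principal point sees the ray r / f radians off the axis. A picture is of the moment at which its call begins: read the wrist's pose just before it. camera_model takes no time and is no camera call; for the wrist camera it gives the pose at the moment of the call.
- close_job(): hands the job in, once; it reports no verdict.
Trained networks look in the newest picture that a camera, given by its name, has taken for a name from the list of things; names that differ only in an ending like _2 or _b are one class to them, and where a whole thing is asked for, a point or a joint stands for the part that bears it (a point fixed in the world has none). Each returns a list of dicts, best first, with "confidence" (0 to 1); they miss things now and then, are a little off and sometimes report something else, mostly with a low value. They report only what shows in the picture. A call takes as long as a camera call.
- search_frame(camera, thing): "at" ([x, y, z] in m, in the coordinates of the camera as it stood for that picture, good to about 4 mm: the middle of the surface that is visible of it).
- tip_of(camera, thing): "at" ([x, y, z] in m, in the coordinates of the camera as it stood for that picture, good to about 4 mm: a listed point, or the origin of a listed thing).
The state is a dict: "time_s": time; "joints": joint angles; "joint_velocities": joint speeds; "joint_efforts": joint torques, N m; "ee_pos": TCP position; "ee_rot": TCP orientation; "wrist_force": force on the tool from outside, world axes, zero at the start; "torque": the same for the moment, N m; "gripper_width": opening from 0.0 (shut) to 1.0 (fully open).
Only numpy, scipy, OpenCV 4.12 (cv2) and the standard library are available. Lean on these libraries where they do the work, as an engineer would, in place of code of your own. Each camera call takes 0.05 s, during which the arm holds its last target. There are 200 camera calls.

### The job

The narrow brass sleeve on the drying tray has been degreased for fitting, so the robot itself must never touch it: take the tongs off their rest by the rubber grips, close them around the narrow sleeve only gently (it is thin-walled and dents), and lift it upright until its foot is at least 12 cm above the tabletop. Finish while still holding it up there in the closed tongs; nothing is put down or let go. Leave the two wider brass parts on the tray and everything else on the bench where they are.

Things in the scene. Friction and masses are not known exactly. Their poses are not given: they have to be found in the camera images.
- tongs: Steel spring tongs lying flat on the rest, arms on edge: 215 mm long, 24 mm high, 120 g. Origin: at the underside, mid-length, at the rubber grips; x to the jaws, z up. Rigid arm on the -y side (flat grip, 44 mm long, outer face y=-24 mm; jaw face y=-13 mm). Sprung arm on the +y side, pivot at x=-95 mm, rounded grip at x=0, its outer face at y=+39 mm relaxed, +24 mm when closed on 26 mm.
- grip (a point): Point of the rigid body of the tongs: 12 mm above their origin; axes as the tongs. Relaxed grips measure 63 mm outside (true middle at y=+7.5 mm here). Squeezing them closes the jaws 1.95 mm per mm: grips 63, 58, 48 mm give jaw gaps of 55, 46, 26 mm. The spring pushes back 6 N (relaxed) to 8 N (at 48 mm), so lightly squeezed to about 58 mm they can be carried open.
- jaw (a point): Point between the jaw pads, 90 mm ahead (+x) of point grip, 12 mm above the underside; the axis of a clamped 26 mm thing comes to y=0 here. Axes as the tongs. Jaws: flat rubber pads 40 mm long (x), 24 mm high. Each presses with about half the force by which the gripper's squeeze exceeds the spring's.
- tongs_arm (a joint): Angle of the sprung arm: 0 relaxed (open, gap 55 mm), grows as the tongs are squeezed, 0.16 rad with the jaws parallel at a gap of 26 mm, at most 0.29 rad.
- sleeve: The narrow brass sleeve: upright round brass tube, 26 mm across and 44 mm tall, some 40 to 85 g, standing on the tray, the narrowest of the three brass parts there. Origin at the centre of its underside, z up. It dents when a jaw presses it with more than 25 N (both together over 50 N).
- wide_sleeve: The wide brass sleeve, 40 mm across, 44 mm tall, standing on the tray; to be left alone. Origin at the centre of its underside.
- low_ring: The low brass ring, 40 mm across, 18 mm tall, lying on the tray; to be left alone. Origin at the centre of its underside.
- tray: Fixed aluminium drying tray: flat slab 90 mm (x) by 250 mm (y), 12 mm thick, without rims. Origin at the centre of its underside, on the tabletop. The three brass parts stand on it in one row along its y axis, 80 mm from centre to centre, in any order.
- rest: Fixed plywood tool rest: base plate 200 (x) by 100 (y) by 5 mm with two cross bars (16 mm wide, 96 mm long, tops at 20 mm) at x=-72 and +55 mm that carry the tongs; fingers have free room between the bars. Origin at the centre of its underside, on the tabletop; the tongs point along its x axis.
- coupler: Bystander: black pipe coupler, upright ring 90 mm across, 70 mm tall. Origin at its underside.
- tape: Bystander: roll of grey tape, 84 mm across, 25 mm tall, lying. Origin at its underside.
- cleaner: Bystander: white bottle of cleaner, 60 mm across, 170 mm tall. Origin at its underside.
- scraper: Bystander: flat hand scraper, 190 mm long, lying along its x axis.
- marker: Bystander: black marker, 130 mm long (its x axis), 13 mm thick, lying. Origin at its underside.

How it is judged:
On the way, in this order (a step that is already met when the one before it is completed fails the run):
1. the tongs are taken off the rest in the gripper, the sleeve still standing on the tray (height (world z) of tongs above 0.035 m and contact force between the fingers and tongs above 2 N and height (world z) of sleeve below 0.02 m and distance between jaw and sleeve above 0.08 m), for 0.2 s.
2. the jaws are closed on the sleeve (contact force between tongs and sleeve above 2 N and horizontal distance between jaw and sleeve below 0.025 m and value of joint tongs_arm above 0.12 rad and angle between sleeve's own z axis and vertical below 0.3 rad), for 0.2 s.
At the end, for the whole second after the job is handed in: Narrow sleeve clamped in the jaws (over 2 N, axis within 25 mm of the jaw point) of tongs held by the fingers, underside over 110 mm above the table, upright within 0.3 rad, still, touched by nothing else; wider brass parts within 20 mm, others within 30 mm of their start (height (world z) of sleeve above 0.11 m and angle between sleeve's own z axis and vertical below 0.3 rad and contact force between tongs and sleeve above 2 N and contact force between the fingers and tongs above 2 N and horizontal distance between jaw and sleeve below 0.025 m and contact force between each of the arm, the fingers and sleeve below 0.2 N and contact force between tray and sleeve below 0.1 N and height (world z) of tongs above 0.1 m and linear speed of sleeve below 0.05 m/s and not (distance of any of wide_sleeve, low_ring from where it was at the start of the episode above 0.02 m or distance of any of coupler, tape, cleaner, scraper, marker from where it was at the start of the episode above 0.03 m)); the arm keeps its last pose, push and grip.
It fails at once if the gripper or arm touches the degreased sleeve (contact force between any of the arm, the fingers and sleeve above 0.3 N).
It fails at once if the sleeve is squeezed too hard (over 50 N, both jaws added) (contact force between tongs and sleeve above 50 N).
It fails at once if the sleeve is knocked over (angle between sleeve's own z axis and vertical above 0.6 rad).
It fails at once if another part on the tray is disturbed (moved over 20 mm) (distance of any of wide_sleeve, low_ring from where it was at the start of the episode above 0.02 m).
It fails at once if something else on the bench is moved over 30 mm (distance of any of coupler, tape, cleaner, scraper, marker from where it was at the start of the episode above 0.03 m).
It also fails if it takes over 58 s, if anything falls off the work surface, if the arm or the gripper's body presses on something with over 40 N, if the wrist force passes 120 N, or if a joint passes its speed limit or range.

## Working session

There is one attempt and no reset: what is moved stays moved. The work goes in short steps, Python scripts to look and compute and a tool call to move; the robot and the scene stay as the last step left them, time stands still between calls to the robot, and variables do not carry over. Pictures are saved under pics/ and viewed, about 8 in all and at most 12, crops included, and the job is handed in when it is done.

Besides the shell and the picture viewer there is one more tool, called after "Emit:" as a command line: name --argument value ..., lists and objects as JSON in quotes. move_arm: Moves the arm, as the interface text tells. Its arguments: {"type":"object","properties":{"deltas":{"type":"array"}},"required":["deltas"]}

```bash
mkdir -p pics && cat > h.py <<'E'
from rig import *
import numpy as np, cv2
from scipy.spatial.transform import Rotation as R
def w2c(n):
    m=camera_model(n); return R.from_rotvec(np.ravel(m["rvec"])),np.ravel(m["tvec"]),np.array(m["intrinsics"])
def toworld(n,p,M=None):
    r,t,K=M or w2c(n); return r.inv().apply(np.array(p)-t)
def tool():
    s=read_state(); q=s["ee_rot"]; return np.array(s["ee_pos"]),R.from_quat([q[1],q[2],q[3],q[0]]),s
E
python3 - <<'E'
from h import *
p,r,s=tool(); print(s["time_s"],p,r.as_matrix().round(3).tolist(),s["gripper_width"])
try: print(nose_length)
except Exception as e: print(e)
for n in ["top","scene"]:
    im,d=camera(n); cv2.imwrite(f"pics/{n}0.png",im[:,:,::-1]); M=w2c(n)
    for t in ["tongs","grip","jaw","sleeve","wide_sleeve","low_ring","tray","rest"]:
        print(n,t,[(round(o["confidence"],2),toworld(n,o["at"],M).round(3).tolist()) for o in tip_of(n,t)[:3]])
print(read_state()["time_s"])
E
```

```text
0.0 [ 0.17555608 -0.62521425  0.24582449] [[0.963, 0.27, -0.001], [0.27, -0.963, 0.002], [-0.0, -0.002, -1.0]] 1.0020420187762213
0.008
top tongs [(0.67, [0.529, -0.25, 0.02])]
top grip [(0.73, [0.53, -0.25, 0.034]), (0.42, [0.617, -0.281, 0.035])]
top jaw [(0.81, [0.616, -0.282, 0.036])]
top sleeve [(0.6, [0.573, 0.23, 0.013])]
top wide_sleeve [(0.77, [0.586, 0.153, 0.013])]
top low_ring [(0.73, [0.581, 0.072, 0.013])]
top tray [(0.58, [0.582, 0.148, -0.001])]
top rest [(0.7, [0.538, -0.251, -0.003])]
scene tongs [(0.81, [0.531, -0.252, 0.019])]
scene grip [(0.77, [0.537, -0.251, 0.03]), (0.38, [0.584, 0.147, 0.001])]
scene jaw [(0.74, [0.619, -0.279, 0.03]), (0.28, [0.741, -0.09, 0.002])]
scene sleeve [(0.56, [0.569, 0.23, 0.012])]
scene wide_sleeve [(0.7, [0.594, 0.151, 0.011])]
scene low_ring [(0.65, [0.581, 0.074, 0.009])]
scene tray [(0.83, [0.587, 0.147, -0.001])]
scene rest [(0.63, [0.538, -0.252, 0.0])]
0.9
```

View pics/top0.png

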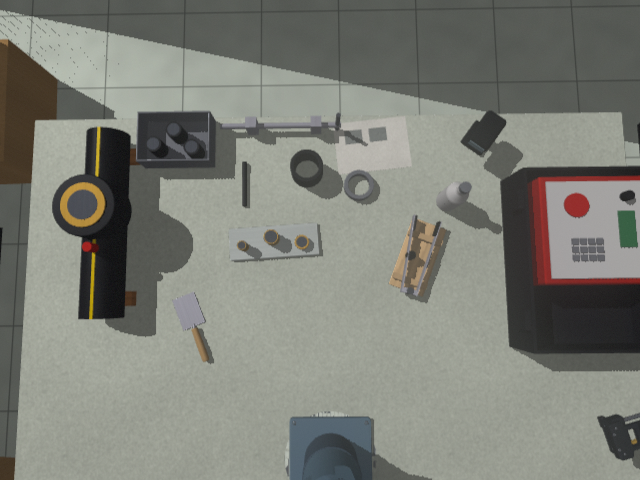

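View pics/scene0.png

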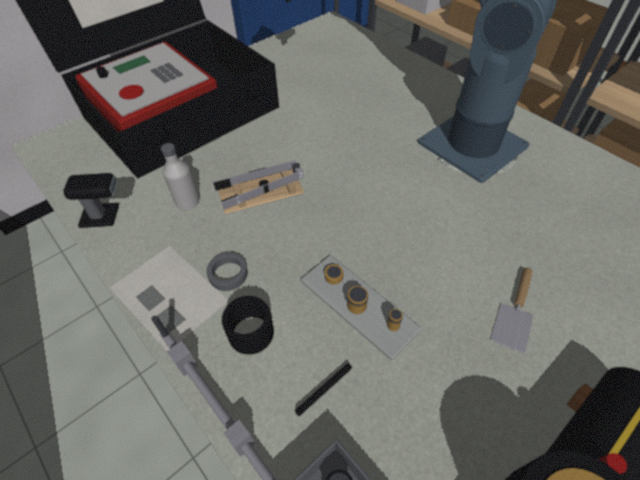

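Top view: tray with the narrow sleeve at px (243,246), the wide sleeve at (271,237) and the low ring at (303,242). The tongs on the rest run from (408,290) to jaws at (425,222). The scene view shows the same arrangement. The networks agree with both, so I move above the tongs.

Emit:
move_arm --deltas '[[8.8,[4.2,-2.5,0.9],[0,0,7]],[8.8,[8.4,-5.0,1.8],[0,0,14]],[8.8,[12.6,-7.5,2.7],[0,0,21]],[8.8,[16.8,-10,3.6],[0,0,28]],[8.8,[21,-12.5,4.5],[0,0,35]]]'

```text
time_s: 1.4
ee_pos: [0.3453, -0.4472, 0.2016]
ee_rot: [0.0, 0.985, -0.17, 0.0]
wrist_force: [1.0, 0.3, 0.1]
gripper_width: 0.999
```

```bash
cat >> h.py <<'E'
def go(x,y,z,yaw):
    p,r,s=tool(); m=r.as_matrix(); cy=np.degrees(np.arctan2(m[1,0],m[0,0]))
    print("t",round(s["time_s"],2),"pos",p.round(4),"yaw",cy.round(2),"w",round(s["gripper_width"]*8.81,2),"F",np.round(s["wrist_force"],1),"q",np.round(s["joints"],2),"z-axis",m[:,2].round(3))
    print("delta cm",(r.inv().apply(np.array([x,y,z])-p)*100).round(2),"turn z",round(-(yaw-cy),2))
E
python3 -c "
from h import *
go(.5345,-.2435,.15,-19.5)"
```

```text
t 1.4 pos [ 0.3453 -0.4472  0.2016] yaw -19.62 w 8.8 F [1.  0.3 0.1] q [ 0.78  0.45  0.07  1.81 -0.04  0.88 -1.04] z-axis [ 0. -0. -1.]
delta cm [ 10.98 -25.54   5.16] turn z -0.12
```

Emit:
move_arm --deltas '[[8.8,[1.9,-4.5,0.9],[0,0,0]],[8.8,[3.9,-9.0,1.8],[0,0,0]],[8.8,[5.8,-13.5,2.7],[0,0,0]],[8.8,[7.8,-18.1,3.6],[0,0,0]],[8.8,[9.7,-22.6,4.5],[0,0,0]]]'

```text
time_s: 1.9
ee_pos: [0.5113, -0.2665, 0.1568]
ee_rot: [0.0, 0.986, -0.168, 0.0]
wrist_force: [1.1, 0.7, 0.3]
gripper_width: 0.998
```

Emit:
move_arm --deltas '[[8.8,[1.3,-2.9,0.7],[0,0,0]],[8.8,[1.3,-2.9,0.7],[0,0,0]]]'

```text
time_s: 2.1
ee_pos: [0.5353, -0.2387, 0.1489]
ee_rot: [-0.002, 0.987, -0.163, 0.0]
wrist_force: [0.5, -0.0, 0.1]
gripper_width: 0.998
```

```bash
python3 - <<'E'
from h import *
go(.5345,-.2435,.15,-19.5)
M=w2c("wrist"); im,d=camera("wrist"); cv2.imwrite("pics/w1.png",im[:,:,::-1])
for t in ["tongs","grip","jaw","rest"]:
    print(t,[(round(o["confidence"],2),toworld("wrist",o["at"],M).round(4).tolist()) for o in tip_of("wrist",t)[:3]])
r,t,K=M; print(K.tolist(), r.inv().apply(-t))
p,rt,s=tool()
def pr(P):
    c=r.apply(P)+t; th=np.arctan2(np.hypot(*c[:2]),c[2]); u=c[:2]/np.hypot(*c[:2])*th*K[0,0]; return (u+K[:2,2]).round(0)
for y in (-.044,.044): print("finger at z.032",y,pr(np.r_[p[:2],.044]+rt.apply([0,y,0])))
E
```

```text
t 2.1 pos [ 0.5353 -0.2387  0.1489] yaw -18.81 w 8.8 F [ 0.5 -0.   0.1] q [ 0.34  0.55  0.01  1.79 -0.01  0.8  -1.54] z-axis [ 0.001  0.003 -1.   ]
delta cm [ 0.08  0.48 -0.11] turn z 0.69
tongs []
grip []
jaw []
rest [(0.57, [0.5405, -0.25, 0.0024])]
[[371.64829954431775, 0.0, 314.76242333310483], [0.0, 371.64829954431775, 240.1251046219482], [0.0, 0.0, 1.0]] [ 0.61518907 -0.26613175  0.28631522]
finger at z.032 -0.044 [265. 244.]
finger at z.032 0.044 [391. 246.]
```

View pics/w1.png

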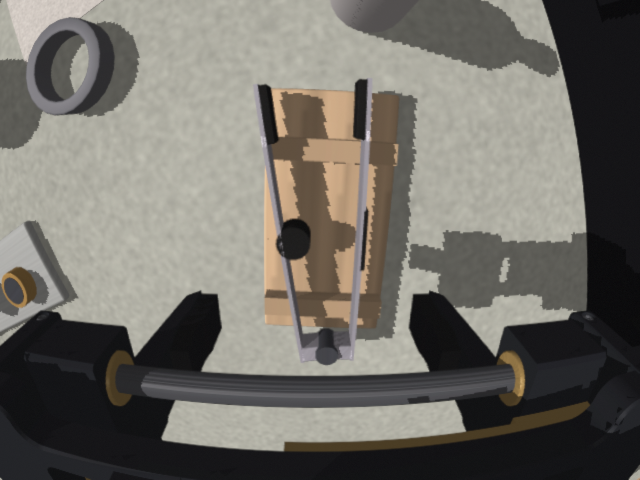

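Wrist view: the tongs are on the rest between the fingers. The round grip is at (293,239), the flat grip at (366,238), and the jaw pads at (266,115) and (362,108).

```bash
python3 - <<'E'
from h import *
p,rt,s=tool(); r,t,K=w2c("wrist"); f=K[0,0]
def pl(u,v,z):
    a=np.array([u,v])-K[:2,2]; n=np.hypot(*a); th=n/f
    d=r.inv().apply(np.r_[a/n*np.sin(th),np.cos(th)]); c=r.inv().apply(-t)
    return c+d*(z-c[2])/d[2]
for nm,u,v in [("round outer",277,240),("round c top",294,237),("flat outer",368,238),("flat top-end",368,207),("flat bot-end",363,269),("rigid jaw tip",370,80),("rigid jaw start",369,140),("rigid tail",353,359),("spr tip",258,86)]:
    P=pl(u,v,.044); print(nm,P.round(4),"tool",rt.inv().apply(P-p)[:2].round(4))
E
```

```text
round outer [ 0.5412 -0.2227  0.044 ] tool [ 0.0017 -0.0262]
round c top [ 0.5393 -0.2346  0.044 ] tool [ 0.0039 -0.0143]
flat outer [ 0.5215 -0.2828  0.044 ] tool [0.0032 0.0371]
flat top-end [ 0.5427 -0.2893  0.044 ] tool [0.0254 0.0361]
flat bot-end [ 0.5002 -0.2727  0.044 ] tool [-0.0202  0.0346]
rigid jaw tip [ 0.6231 -0.317   0.044 ] tool [0.1104 0.0355]
rigid jaw start [ 0.5857 -0.3037  0.044 ] tool [0.0707 0.0354]
rigid tail [ 0.426  -0.2427  0.044 ] tool [-0.1002  0.0311]
spr tip [ 0.6433 -0.2477  0.044 ] tool [ 0.1064 -0.0366]
```

Emit:
move_arm --deltas '[[8.8,[0,0,3],[0,0,0]],[8.8,[0,0,6],[0,0,0]],[8.8,[0,0,6],[0,0,0]]]'

```text
time_s: 2.65
ee_pos: [0.5284, -0.2452, 0.0869]
ee_rot: [-0.0, 0.986, -0.169, -0.003]
wrist_force: [-0.7, 0.5, -0.6]
gripper_width: 1.0
```

```bash
python3 - <<'E'
from h import *
r=R.from_euler('z',-18.81,degrees=True).as_matrix()
P=np.array([.5353,-.2387])+.003*r[:2,0]-.005*r[:2,1]
print(P); go(P[0],P[1],.021,-20)
E
```

```text
[ 0.53652762 -0.24440026]
t 2.65 pos [ 0.5284 -0.2452  0.0869] yaw -19.43 w 8.81 F [-0.7  0.5 -0.6] q [ 0.35  0.64  0.01  1.82 -0.01  0.69 -1.54] z-axis [-0.006  0.002 -1.   ]
delta cm [ 0.78 -0.34  6.58] turn z 0.57
```

Emit:
move_arm --deltas '[[8.8,[0,0,1],[0,0,0.5]],[8.8,[0,0,1],[0,0,0.5]],[8.8,[0,0,1],[0,0,0.5]],[8.8,[0,0,1],[0,0,0.5]]]'

```text
time_s: 3.05
ee_pos: [0.5325, -0.2452, 0.0809]
ee_rot: [0.0, 0.985, -0.172, 0.001]
wrist_force: [0.5, 0.6, 0.3]
gripper_width: 0.998
```

```bash
python3 -c "
from h import *
go(.5365,-.2444,.021,-20)"
```

```text
t 3.05 pos [ 0.5325 -0.2452  0.0809] yaw -19.82 w 8.79 F [0.5 0.6 0.3] q [ 0.34  0.65  0.02  1.82 -0.02  0.67 -1.55] z-axis [ 0.002 -0.001 -1.   ]
delta cm [ 0.34 -0.21  5.99] turn z 0.18
```

Emit:
move_arm --deltas '[[8.8,[0.3,-0.1,1.5],[0,0,0]],[8.8,[0.3,-0.1,3],[0,0,0]],[8.8,[0.3,-0.1,4.5],[0,0,0]],[8.8,[0.3,-0.1,5.9],[0,0,0]],[8.8,[0.3,-0.1,5.9],[0,0,0]]]'

```text
time_s: 3.55
ee_pos: [0.5331, -0.2441, 0.018]
ee_rot: [-0.0, 0.985, -0.172, -0.002]
wrist_force: [-0.8, -0.5, -0.6]
gripper_width: 0.994
```

```bash
python3 - <<'E'
from h import *
go(.5365,-.2444,.021,-20)
im,d=camera("wrist"); cv2.imwrite("pics/w2.png",im[:,:,::-1])
E
```

```text
t 3.55 pos [ 0.5331 -0.2441  0.018 ] yaw -19.8 w 8.76 F [-0.8 -0.5 -0.6] q [ 0.34  0.76  0.01  1.82 -0.02  0.57 -1.55] z-axis [-0.004  0.002 -1.   ]
delta cm [ 0.33 -0.09 -0.3 ] turn z 0.2
```

View pics/w2.png

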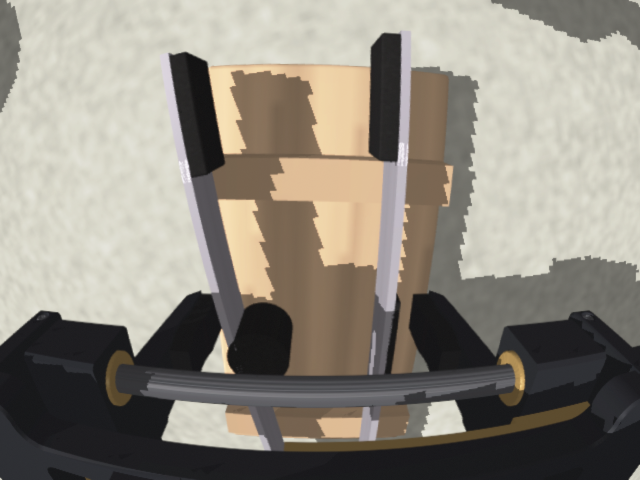

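Both fingers straddle the tongs at the grips: round grip (262,338), flat grip (387,340), clear of the bars. Closing lightly.

Emit:
move_arm --deltas '[[7.2,[0.2,0,-0.2],[0,0,0]],[6.5,[0.2,0,-0.2],[0,0,0]],[5.8,[0.2,0,-0.2],[0,0,0]],[5.8,[0.2,0,-0.2],[0,0,0]],[5.8,[0.2,0,-0.2],[0,0,0]]]'

```text
time_s: 4.1
ee_pos: [0.5375, -0.2457, 0.0235]
ee_rot: [0.0, 0.985, -0.172, 0.001]
wrist_force: [-0.2, 0.3, 3.5]
gripper_width: 0.658
```

Emit:
move_arm --deltas '[[5.7,[0,0,0],[0,0,0]],[5.7,[0,0,-0.5],[0,0,0]],[5.7,[0,0,-1.5],[0,0,0]],[5.7,[0,0,-2.5],[0,0,0]],[5.7,[0,0,-2.5],[0,0,0]]]'

```text
time_s: 4.6
ee_pos: [0.5379, -0.2461, 0.0495]
ee_rot: [0.0, 0.985, -0.172, 0.001]
wrist_force: [0.5, -0.3, -1.6]
gripper_width: 0.649
```

```bash
python3 - <<'E'
from h import *
go(.5365,-.2444,.021,-20)
im,d=camera("wrist"); cv2.imwrite("pics/w3.png",im[:,:,::-1])
E
```

```text
t 4.6 pos [ 0.5379 -0.2461  0.0495] yaw -19.82 w 5.71 F [ 0.5 -0.3 -1.6] q [ 0.34  0.71  0.01  1.81 -0.02  0.62 -1.55] z-axis [ 0.002 -0.001 -1.   ]
delta cm [-0.19 -0.11  2.85] turn z 0.18
```

View pics/w3.png

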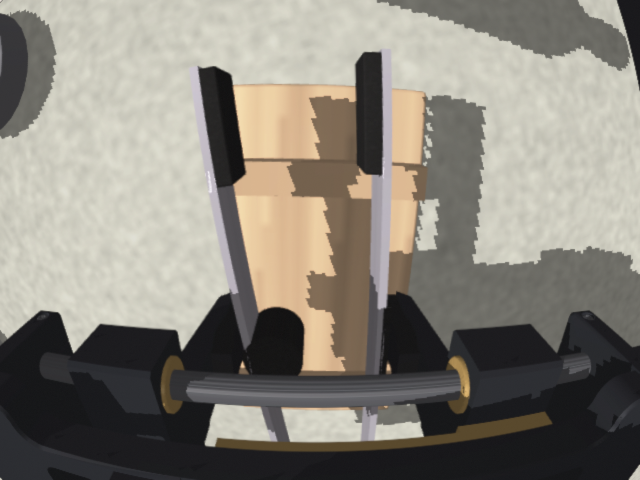

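Tongs lifted off the rest and held open (pads at (220,125) and (370,112)). Lifting higher and carrying them toward the tray.

Emit:
move_arm --deltas '[[5.7,[0,0,-2],[0,0,0]],[5.7,[-0.5,-1,-4],[0,0,-1]],[5.7,[-1.7,-3.4,-6],[0,0,-3]],[5.7,[-3.4,-6.8,-7],[0,0,-5]],[5.7,[-5.1,-10.2,-7],[0,0,-7]]]'

```text
time_s: 5.15
ee_pos: [0.5242, -0.1318, 0.1193]
ee_rot: [0.0, 0.994, -0.112, 0.001]
wrist_force: [0.9, -0.9, -0.9]
gripper_width: 0.65
```

```bash
python3 -c "
from h import *
go(.481,.224,.12,3.6)"
```

```text
t 5.15 pos [ 0.5242 -0.1318  0.1193] yaw -12.8 w 5.73 F [ 0.9 -0.9 -0.9] q [ 0.18  0.53 -0.02  1.92  0.01  0.69 -1.64] z-axis [ 0.003 -0.001 -1.   ]
delta cm [-12.09 -33.74  -0.11] turn z -16.4
```

Emit:
move_arm --deltas '[[5.7,[-1.3,-3.7,0],[0,0,-2]],[5.7,[-2.6,-7.4,0],[0,0,-4]],[5.7,[-3.9,-11,0],[0,0,-6]],[5.7,[-5.3,-14.8,0],[0,0,-8]],[5.7,[-6.6,-18.5,0],[0,0,-10]]]'

```text
time_s: 5.65
ee_pos: [0.4995, 0.0642, 0.1177]
ee_rot: [0.0, 1.0, -0.024, -0.0]
wrist_force: [1.1, 0.6, -2.3]
gripper_width: 0.647
```

```bash
python3 -c "
from h import *
go(.481,.224,.12,3.6)"
```

```text
t 5.65 pos [0.4995 0.0642 0.1177] yaw -2.72 w 5.7 F [ 1.1  0.6 -2.3] q [-0.15  0.49 -0.08  2.01  0.06  0.65 -1.89] z-axis [-0. -0. -1.]
delta cm [ -2.6  -15.87  -0.23] turn z -6.32
```

Emit:
move_arm --deltas '[[5.7,[-0.6,-4,-0.1],[0,0,-2]],[5.7,[-1.3,-8,-0.2],[0,0,-4]],[5.7,[-2,-12,-0.2],[0,0,-6]],[5.7,[-2.5,-15,-0.2],[0,0,-6.3]],[5.7,[-2.6,-15.9,-0.2],[0,0,-6.3]]]'

```text
time_s: 6.15
ee_pos: [0.4807, 0.227, 0.1198]
ee_rot: [-0.001, 0.999, 0.033, -0.0]
wrist_force: [0.2, 0.5, -2.0]
gripper_width: 0.649
```

Emit:
move_arm --deltas '[[5.7,[0,0,0],[0,0,0]],[5.7,[0,0,0],[0,0,0]],[5.7,[0,0,0],[0,0,0]]]'

```text
time_s: 6.45
ee_pos: [0.4824, 0.2205, 0.1197]
ee_rot: [0.001, 1.0, 0.029, -0.0]
wrist_force: [-0.2, -0.3, -0.1]
gripper_width: 0.643
```

```bash
cat >> h.py <<'E'
def pl(u,v,z,M):
    r,t,K=M; a=np.array([u,v])-K[:2,2]; n=np.hypot(*a); th=n/K[0,0]
    d=r.inv().apply(np.r_[a/n*np.sin(th),np.cos(th)]); c=r.inv().apply(-t)
    return c+d*(z-c[2])/d[2]
E
python3 - <<'E'
from h import *
import pickle
go(.481,.224,.12,3.6)
p,rt,s=tool(); M=w2c("wrist"); im,d=camera("wrist"); cv2.imwrite("pics/w4.png",im[:,:,::-1])
pickle.dump((p,rt.as_quat(),M[0].as_quat(),M[1],M[2]),open("w4.pkl","wb"))
for t in ["sleeve","wide_sleeve","low_ring","jaw","grip"]:
    print(t,[(round(o["confidence"],2),toworld("wrist",o["at"],M).round(4).tolist()) for o in tip_of("wrist",t)[:3]])
E
```

```text
t 6.45 pos [0.4824 0.2205 0.1197] yaw 3.32 w 5.67 F [-0.2 -0.3 -0.1] q [-0.42  0.52 -0.11  1.94  0.09  0.69 -2.11] z-axis [-0.    -0.001 -1.   ]
delta cm [-0.12 -0.36 -0.03] turn z -0.28
sleeve [(0.81, [0.5712, 0.2307, 0.0103])]
wide_sleeve [(0.81, [0.59, 0.1539, 0.0111])]
low_ring [(0.88, [0.5823, 0.0693, 0.0128]), (0.48, [0.5906, 0.1515, 0.0137])]
jaw []
grip []
```

View pics/w4.png

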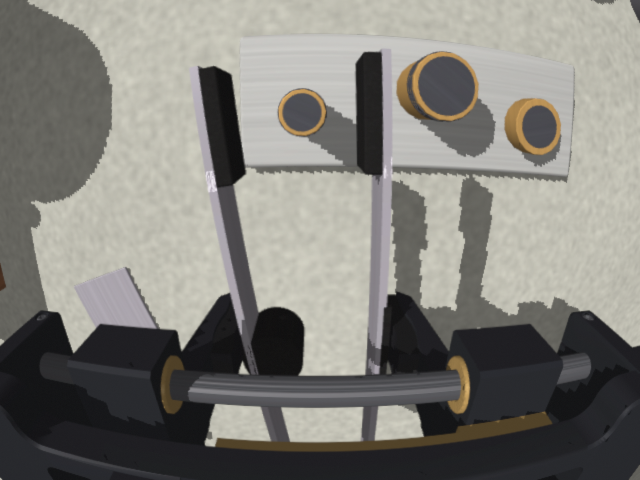

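The sleeve rim at (302,111) is between the pads: left pad from (200,68) to (243,180), right pad from (358,52) to (382,175). The wide sleeve at (445,86) is clear outside.

```bash
python3 - <<'E'
from h import *
import pickle
p,q,rq,t,K=pickle.load(open("w4.pkl","rb")); M=(R.from_quat(rq),t,K); rt=R.from_quat(q)
for nm,u,v,z in [("sleeve top",302,112,.056),("rim L",278,112,.056),("rim R",326,112,.056),("Rpad inner tip",357,54,.143),("Rpad inner start",358,172,.143),("Rarm outer tip",391,50,.143),("Rarm outer mid",388,290,.143),("Lpad in start",243,176,.143),("Lpad in tip",231,76,.143)]:
    P=pl(u,v,z,M); print(nm,P.round(4),"tool",rt.inv().apply(P-p)[:2].round(4))
E
```

```text
sleeve top [0.5697 0.2322 0.056 ] tool [ 0.0878 -0.0067]
rim L [0.5691 0.245  0.056 ] tool [ 0.088  -0.0195]
rim R [0.5704 0.2195 0.056 ] tool [0.0878 0.006 ]
Rpad inner tip [0.5876 0.214  0.143 ] tool [0.1046 0.0126]
Rpad inner start [0.551  0.2111 0.143 ] tool [0.068  0.0133]
Rarm outer tip [0.5901 0.2037 0.143 ] tool [0.1065 0.023 ]
Rarm outer mid [0.5112 0.1968 0.143 ] tool [0.0274 0.0254]
Lpad in start [0.5478 0.2468 0.143 ] tool [ 0.0669 -0.0225]
Lpad in tip [0.5791 0.2517 0.143 ] tool [ 0.0983 -0.0255]
```

Emit:
move_arm --deltas '[[5.7,[0,-0.4,0],[0,0,0]],[5.7,[0,-0.4,1.5],[0,0,0]],[5.7,[0,-0.4,3],[0,0,0]],[5.7,[0,-0.4,3.7],[0,0,0]],[5.7,[0,-0.4,3.7],[0,0,0]]]'

```text
time_s: 7.25
ee_pos: [0.481, 0.2267, 0.082]
ee_rot: [0.0, 1.0, 0.031, -0.001]
wrist_force: [0.3, -0.1, -1.2]
gripper_width: 0.649
```

```bash
python3 - <<'E'
from h import *
r=R.from_euler('z',3.32,degrees=True).as_matrix()
P=np.array([.4824,.2205])+.004*r[:2,1]
go(P[0],P[1],.026,3.32)
p,rt,s=tool(); M=w2c("wrist"); im,d=camera("wrist"); cv2.imwrite("pics/w5.png",im[:,:,::-1])
print([(round(o["confidence"],2),rt.inv().apply(toworld("wrist",o["at"],M)-p).round(4).tolist()) for o in tip_of("wrist","sleeve")[:3]])
E
```

```text
t 7.25 pos [0.481  0.2267 0.082 ] yaw 3.51 w 5.72 F [ 0.3 -0.1 -1.2] q [-0.44  0.59 -0.11  1.95  0.1   0.61 -2.13] z-axis [-0.002 -0.001 -1.   ]
delta cm [0.11 0.22 5.6 ] turn z 0.19
[(0.57, [0.0906, 0.0025, 0.0715])]
```

View pics/w5.png

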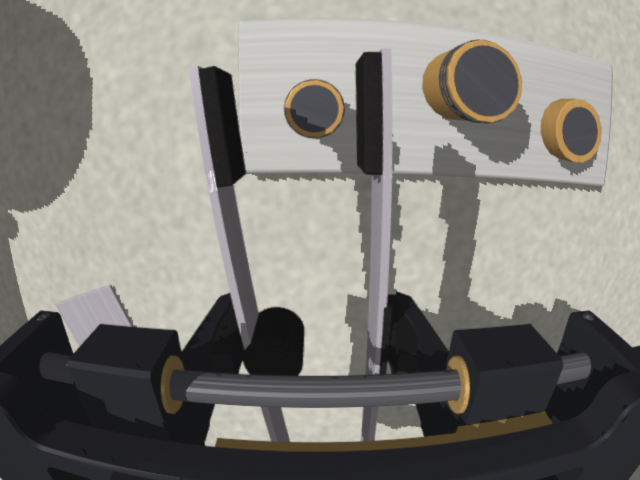

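The sleeve rim at (314,108) is now nearly on the tool centre line. I shift back 2 mm so the rigid-side clearance is safer, then descend.

Emit:
move_arm --deltas '[[5.7,[0,0.25,0],[0,0,0]],[5.7,[0,0.25,1.5],[0,0,0]],[5.7,[0,0.25,3],[0,0,0]],[5.7,[0,0.25,4.5],[0,0,0]],[5.7,[0,0.25,5.6],[0,0,0]]]'

```text
time_s: 7.85
ee_pos: [0.481, 0.2239, 0.0248]
ee_rot: [0.0, 1.0, 0.031, -0.001]
wrist_force: [-0.3, -0.7, -0.7]
gripper_width: 0.647
```

```bash
python3 - <<'E'
from h import *
go(.4822,.2245,.026,3.32)
p,rt,s=tool(); M=w2c("wrist"); im,d=camera("wrist"); cv2.imwrite("pics/w6.png",im[:,:,::-1])
E
```

```text
t 7.85 pos [0.481  0.2239 0.0248] yaw 3.5 w 5.7 F [-0.3 -0.7 -0.7] q [-0.45  0.69 -0.09  1.96  0.12  0.5  -2.14] z-axis [-0.002 -0.001 -1.   ]
delta cm [ 0.12 -0.05 -0.12] turn z 0.18
```

View pics/w6.png

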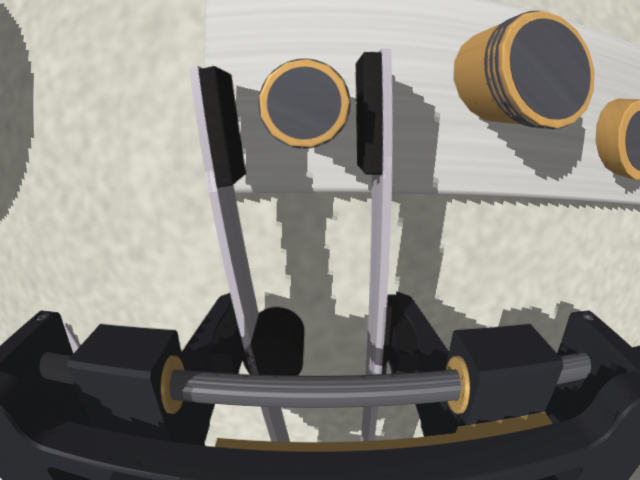

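The sleeve (304,103) stands between the pads, clear on both sides. Closing gradually.

Emit:
move_arm --deltas '[[5.4,[0,0,0],[0,0,0]],[5.2,[0,0,0],[0,0,0]],[5.0,[0,0,0],[0,0,0]],[4.8,[0,0,0],[0,0,0]],[4.7,[0,0,0],[0,0,0]]]'

```text
time_s: 8.4
ee_pos: [0.4822, 0.2244, 0.0272]
ee_rot: [-0.0, 1.0, 0.03, 0.0]
wrist_force: [0.4, 0.0, -1.5]
gripper_width: 0.536
```

Emit:
move_arm --deltas '[[4.5,[0,0,0],[0,0,0]],[4.3,[0,0,0],[0,0,0]],[4.3,[0,0,0],[0,0,0]],[4.3,[0,0,0],[0,0,0]],[4.3,[0,0,0],[0,0,0]]]'

```text
time_s: 8.9
ee_pos: [0.4819, 0.2244, 0.0268]
ee_rot: [-0.0, 1.0, 0.03, 0.0]
wrist_force: [0.3, 0.5, -0.6]
gripper_width: 0.533
```

```bash
python3 - <<'E'
from h import *
go(.4822,.2245,.14,3.32)
im,d=camera("wrist"); cv2.imwrite("pics/w7.png",im[:,:,::-1])
E
```

```text
t 8.9 pos [0.4819 0.2244 0.0268] yaw 3.49 w 4.69 F [ 0.3  0.5 -0.6] q [-0.45  0.68 -0.09  1.96  0.12  0.5  -2.14] z-axis [ 0.  0. -1.]
delta cm [ 3.000e-02 -1.000e-02 -1.132e+01] turn z 0.17
```

View pics/w7.png

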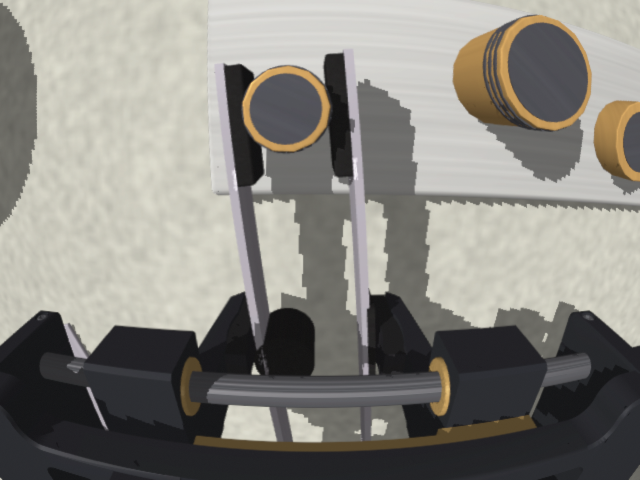

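The sleeve (287,109) is clamped between both pads, with the grips stalled at 46.9 mm. Lifting gently.

Emit:
move_arm --deltas '[[4.3,[0,0,-0.5],[0,0,0]],[4.3,[0,0,-1.5],[0,0,0]],[4.3,[0,0,-3],[0,0,0]],[4.3,[0,0,-4.5],[0,0,0]],[4.3,[0,0,-6],[0,0,0]]]'

```text
time_s: 9.45
ee_pos: [0.4821, 0.2244, 0.0887]
ee_rot: [-0.0, 1.0, 0.03, 0.0]
wrist_force: [0.1, -0.5, -2.7]
gripper_width: 0.532
```

Emit:
move_arm --deltas '[[4.3,[0,0,-1.8],[0,0,0]],[4.3,[0,0,-3.6],[0,0,0]],[4.3,[0,0,-5.4],[0,0,0]],[4.3,[0,0,-7],[0,0,0]],[4.3,[0,0,-7.5],[0,0,0]]]'

```text
time_s: 9.95
ee_pos: [0.4829, 0.2248, 0.1646]
ee_rot: [-0.001, 1.0, 0.03, 0.002]
wrist_force: [0.2, -0.8, -3.1]
gripper_width: 0.533
```

Emit:
move_arm --deltas '[[4.3,[0,0,0],[0,0,0]],[4.3,[0,0,0],[0,0,0]],[4.3,[0,0,0],[0,0,0]],[4.3,[0,0,0],[0,0,0]],[4.3,[0,0,0],[0,0,0]]]'

```text
time_s: 10.45
ee_pos: [0.4816, 0.2242, 0.1613]
ee_rot: [0.0, 1.0, 0.03, -0.0]
wrist_force: [-0.3, -0.0, -1.6]
gripper_width: 0.535
```

```bash
python3 - <<'E'
from h import *
go(.4822,.2245,.14,3.32)
a,_=camera("wrist"); b,_=camera("scene"); M=w2c("scene")
for t in ["sleeve","jaw","wide_sleeve","low_ring"]: print(t,[(round(o["confidence"],2),toworld("scene",o["at"],M).round(3).tolist()) for o in tip_of("scene",t)[:2]])
im=np.hstack([cv2.resize(a,(400,300)),cv2.resize(b[150:420,220:580],(400,300))]); cv2.imwrite("pics/w8.png",im[:,:,::-1])
E
```

```text
t 10.45 pos [0.4816 0.2242 0.1613] yaw 3.49 w 4.71 F [-0.3 -0.  -1.6] q [-0.42  0.46 -0.12  1.92  0.08  0.77 -2.1 ] z-axis [-0.001 -0.    -1.   ]
delta cm [ 0.06 -0.03  2.13] turn z 0.17
sleeve [(0.58, [0.568, 0.239, 0.144])]
jaw [(0.72, [0.565, 0.239, 0.166]), (0.72, [0.756, 0.233, -0.001])]
wide_sleeve [(0.62, [0.35, 0.371, 0.0]), (0.58, [0.59, 0.151, 0.011])]
low_ring [(0.79, [0.58, 0.076, 0.01])]
```

View pics/w8.png

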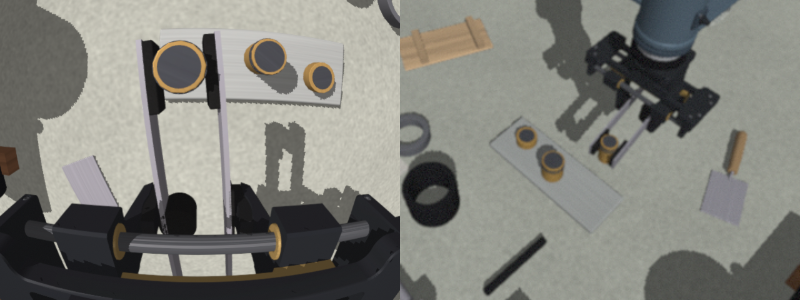

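The sleeve is held upright in the jaws, left (180,67) and right (608,147). Its foot is at about 0.144 m, and the wide parts are unmoved on the tray.

```bash
python3 -c "
from rig import *
print(close_job())"
```

```text
the job is handed in; nothing more can be done
None
```

I took the tongs off the rest by the rubber grips and carried them open to the tray. I closed them on the narrow sleeve; the fingers stopped on it at about 47 mm. Then I lifted it and handed the job in, still held, at about 10.5 s of the 58 s.

- **Sleeve:** it stands upright in the jaws. The scene camera puts its foot at about 0.144 m, 3 mm from the jaw point horizontally, and only the tongs appear to touch it.
- **Other brass parts:** the wide sleeve and low ring were re-measured within about 4 mm of where they started, which is within the detector's error.
- **Bystanders:** I did not re-measure these; in the last pictures those in view looked undisturbed.
- **Disagreements:** the tongs turned a few degrees in the fingers as they closed, which did no harm. In the last check the network's top wide-sleeve report was false, at (0.35, 0.37). The second one matched the picture.
- **Squeeze on the sleeve:** I could not measure this directly. With the fixed 30 N grip less the 8 N spring, it should be about 11 N per jaw, against the 25 N limit.

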